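# Unload clean stoppers from the ultrasonic cleaner

### The job

Lift the lid off the ultrasonic cleaner and lay it gently flat on the worktop, handle up, then lift the wire basket out by the blue roller on its bail and gently stand it on the worktop with its three stoppers. The basket swings on the roller and cannot be poured by it, so let go, take it by its sides and tip it over its low end so that all three stoppers slide into the round white basin from close above. Then stand the empty basket upright on the worktop; do not touch the clean stoppers with the gripper or disturb the bottle, glassware and timer around.

Things in the scene. Friction and masses are not known exactly. Their poses are not given: they have to be found in the camera images.
- cleaner: drained ultrasonic cleaner, fixed; white housing 120 (x) x 226 (y) mm, deck at z 112 mm; origin under its centre, on the worktop; control panel on its -x face. Open steel tank in the middle, 84 (x) x 190 (y) mm inside, floor at z 50 mm; the tank collar (92 x 198 mm outside) rises to z 122 mm. About 10 mm between basket and tank wall: no room for fingers
- lid: loose aluminium lid of the cleaner, 103 (x) x 209 (y) mm, 0.18 kg; origin at the centre of its lower edge, z up; flat top at z 27 mm, skirt 3 mm thick (overlaps the collar by 10 mm, 2.5 mm play all round). At the start it stands on the deck, its axes along the cleaner's. Black bar handle on top
- lid_handle (a point): middle of the lid's black bar handle, 46.5 mm above the lid's lower edge; the bar is 12 mm thick (lid x), 78 mm long (lid y), from z 40 to z 53 mm above the lid's lower edge
- basket: steel wire basket, 64 (x) x 172 (y) x 36 mm high, 0.2 kg; origin under the middle of its floor, z up. Flat floor from y -86 to +50 mm, then sloping up to the low pouring end at y +86 mm, open above z 17 mm; side and rear walls 36 mm high, 3 mm thick. At the start it stands on the tank floor, axes about along the cleaner's. Wire bail over its middle: legs at x +-31, y -3 mm
- roller_grip (a point): middle of the blue roller on the basket's bail, 75 mm above the basket's underside at basket y -3 mm; the roller is 13 mm thick, 40 mm long (along basket x) and turns freely on the bail, so the basket hangs level from it
- pour_lip (a point): middle of the edge of the low pouring end (basket x 0, y 86, z 17 mm)
- stopper_a: orange rubber stopper, 30 mm wide, 18 mm high, 25 g; origin in the middle of its underside; at the start upright on the basket's floor
- stopper_b: black rubber stopper, 40 mm wide, 24 mm high, 25 g; origin in the middle of its underside; at the start upright on the basket's floor
- stopper_c: orange rubber stopper, 30 mm wide, 18 mm high, 25 g; origin in the middle of its underside; at the start upright on the basket's floor
- basin: round white enamelled draining basin with a blue rim, loose, 164 mm wide at the rim, 120 mm at the foot, 50 mm high, walls 4 mm, inner floor at z 5 mm, 0.5 kg; origin under its centre
- shelf_post (a point): foot of a blue steel post, 38 mm square on a 100 mm foot plate, that rises from the worktop behind the work; it carries a long shelf that starts 20 mm behind the post, 0.37 m up: keep the arm clear of it when swinging across, by drawing in towards the robot first
- gas_cock (a point): front of the yellow gas cock, about 60 mm wide, that hangs out from behind at 0.25 to 0.30 m above the worktop, behind the cleaner: keep the gripper and wrist clear of it
- wash_bottle: wash bottle with blue cap, 68 x 113 x 196 mm, origin under its middle: leave it alone
- timer: flat bench timer, 64 x 68 x 19 mm, origin under its middle: leave it alone
- flask_a: conical glass flask, 61 mm wide, 104 mm high, origin under its middle: leave it alone
- flask_b: conical glass flask, 57 mm wide, 97 mm high, origin under its middle: leave it alone
- beaker: small glass beaker, 46 mm wide, 56 mm high, origin under its middle: leave it alone
Not all that is in view belongs to the job. There is more than one size of the basin; the one meant has the size given above.

How it is judged (in metres and radians):
On the way, in this order (a step that is already met when the one before it is completed fails the run):
1. the lid lies flat on the worktop, handle up, let go (height (world z) of lid between -0.01 and 0.008 m and angle between lid's own z axis and vertical below 0.08 rad and linear speed of lid below 0.05 m/s and contact force between the fingers and lid below 0.2 N), for 0.2 s.
2. the basket stands level on the worktop, let go, with all three stoppers in it (height (world z) of basket between -0.01 and 0.008 m and angle between basket's own z axis and vertical below 0.08 rad and linear speed of basket below 0.05 m/s and x of stopper_a in the frame of basket between -0.032 and 0.032 m and y of stopper_a in the frame of basket between -0.086 and 0.086 m and z of stopper_a in the frame of basket between -0.005 and 0.045 m and x of stopper_b in the frame of basket between -0.032 and 0.032 m and y of stopper_b in the frame of basket between -0.086 and 0.086 m and z of stopper_b in the frame of basket between -0.005 and 0.045 m and x of stopper_c in the frame of basket between -0.032 and 0.032 m and y of stopper_c in the frame of basket between -0.086 and 0.086 m and z of stopper_c in the frame of basket between -0.005 and 0.045 m and contact force between the fingers and basket below 0.2 N), for 0.2 s.
At the end, for the whole second after the job is handed in: All three stoppers rest in the basin, which stands level; the empty basket stands upright on the worktop and the lid lies flat on it, handle up (each level within 4.5 degrees, underside within 8 mm of the worktop); all at rest (height (world z) of lid between -0.01 and 0.008 m and angle between each of lid, basket, basin's own z axis and vertical below 0.08 rad and linear speed of each of lid, basket, stopper_a, stopper_b, stopper_c below 0.05 m/s and height (world z) of basket between -0.01 and 0.008 m and horizontal distance between each of stopper_a, stopper_b, stopper_c and basin below 0.078 m and height (world z) of each of stopper_a, stopper_b, stopper_c above 0.002 m and z of each of stopper_a, stopper_b, stopper_c in the frame of basin below 0.065 m); the robot touches nothing.
It fails at once if a clean stopper was touched by the fingers (contact force between the fingers and stopper_a above 1 N or contact force between the fingers and stopper_b above 1 N or contact force between the fingers and stopper_c above 1 N).
It fails at once if a stopper fell from high up (faster than 1.9 m/s) (linear speed of any of stopper_a, stopper_b, stopper_c above 1.9 m/s).
It fails at once if the lid or the basket was dropped (faster than 1.5 m/s) (linear speed of any of lid, basket above 1.5 m/s).
It fails at once if the wash bottle, a flask, the beaker or the timer was pushed more than 30 mm or knocked over (distance of any of wash_bottle, timer, flask_a, flask_b, beaker from where it was at the start of the episode above 0.03 m or angle between any of wash_bottle, timer, flask_a, flask_b, beaker's own z axis and vertical above 0.5 rad).
It also fails if it takes over 72 s, if anything falls off the work surface, if the arm or the gripper's body presses on something with over 40 N, if the wrist force passes 120 N, or if a joint passes its speed limit or range.

### The arm

A 6-joint arm with a two-finger parallel gripper is mounted at the origin on a cart in front of the work surface, level with it; the furniture and walls round the work are solid. World frame = base frame: x ahead of the robot, y to its left, z up, the work surface at z = 0. Lengths are in mm, angles in rad, forces in N, time in s.
With the tool pointing down it reaches from about 275 to 750 mm from the base axis. Payload 10.2 kg.
Tool frame: the origin (TCP) lies at the very end of the fingers, on their centre line; the grasp point (between the pads) lies 19 mm behind it; z points along the fingers, y is the line along which they close (so a half turn about z gives the same grasp; the last joint's range is limited). The gripper opens to 85 mm and grips with 20 to 120 N. Pads are 22 mm wide; open, the fingers measure 114 mm over their backs; the gripper's body (76 mm by 85 mm) begins 54 mm behind the grasp point. The pads swing forward as they close: fully open they stand 13 mm farther back than shut.
Start: joints at [0.931, 0.313, 1.498, -0, 1.331, -0.223], TCP at [212.552, 480.055, 231.294] pointing down, gripper open.
Joint ranges: [-2.94, 2.94], [-0.97, 2.17], [0.19, 2.56], [-1.23, 4.37], [0.02, 3.11], [-2.88, 2.88]. Speed limits (rad/s): [2.39, 2.39, 3.01, 3.14, 3.14, 3.14].

### API

Orientations are given as a unit quaternion [w, x, y, z].
In Python, from rig import ctrl gives the robot as it stands.
- The arm moves only by the tool step_arm, never from a script. Its argument "increments" is a list of rows, each a list of 3 entries, a list of its own where there are three numbers: the shift along the tool's x, y, z in cm, then the turn, a rotation vector about the tool's x, y, z in degrees, then the opening in per cent of the stroke, from 0 (shut) to 100 (fully open). A call has 1 to 8 rows; each row is the pose to reach, as a shift and turn from the pose commanded when the call began, along the tool's axes at that moment; what a row does not reach only later rows make up. A row lasts 1/8 s, in which the tool goes at most 62.5 mm and 10.7 degrees, less where a joint would pass 70% of its speed; a pose out of reach is approached as far as the arm can. A call with a gripper value outside its range is refused whole. The fingers move at their own pace and stop on an object; "squeeze" is the grip in N (left out, the last holds). Time passes only in rows, so rows that repeat a pose let the fingers close. It gives the time, the measured TCP pose, the force, the opening and the grip force at its end, in the units of the state.
- ctrl.sense(): the state, without advancing time (a new reading comes with each control period).
- ctrl.capture(name): name is "scene" or "top" or "wrist"; returns a dict with "img" (480x640x3 uint8, red, green, blue), "fx", "fy", "cx", "cy" (pixels), "extrinsics" (4x4, takes a point from camera to world coordinates). Camera axes: x right, y down, z forward; pixel columns grow to the right and rows downward; lengths in mm; the calibration is good to about 2 mm. A picture is of the moment at which its call begins. There is no depth.
- ctrl.finish_job(): hands the job in; it is judged then, once.
The state is a dict: "time_s": time; "joints": joint angles; "dq": joint speeds; "tau": joint torques, N m; "eef_pos": TCP position; "ee_rot": TCP orientation; "force": force on the tool from outside, world axes, zero at the start; "wrist_torque": the same for the moment, N m; "grip_width": opening from 0.0 (shut) to 1.0 (fully open); "grip_force": force on a finger pad.
Only numpy, scipy, OpenCV 4.12 (cv2) and the standard library are available. Lean on these libraries where they do the work, as an engineer would, in place of code of your own. Each camera call takes 0.05 s, during which the arm holds its last target. There are 200 camera calls.

## Working session

There is one attempt and no reset: what is moved stays moved. The work goes in short steps, Python scripts to look and compute and a tool call to move; the robot and the scene stay as the last step left them, time stands still between calls to the robot, and variables do not carry over. Pictures are saved under pics/ and viewed, at most 10 in all, crops included, and the job is handed in when it is done.

Besides the shell and the picture viewer there is one more tool, called after "Emit:" as name([rows], argument=value, ...), one row to a line, values as JSON. step_arm: Moves the arm, as the interface text tells. Its arguments: {"type":"object","properties":{"increments":{"type":"array"},"squeeze":{"type":"number"}},"required":["increments"]}

```bash
mkdir -p pics; ls
cat > h.py <<'E'
import numpy as np, cv2, pickle
from rig import ctrl
from scipy.spatial.transform import Rotation as R
def cap(n,f=None):
    c=ctrl.capture(n)
    if f: cv2.imwrite('pics/'+f,c['img'][:,:,::-1])
    return c
def ray(c,u,v):
    E=np.array(c['extrinsics']); d=np.array([(u-c['cx'])/c['fx'],(v-c['cy'])/c['fy'],1])
    return E[:3,3],E[:3,:3]@d
def plane(c,u,v,z):
    o,d=ray(c,u,v); return o+d*(z-o[2])/d[2]
def proj(c,p):
    E=np.array(c['extrinsics']); q=E[:3,:3].T@(np.array(p)-E[:3,3]); return q[:2]/q[2]*[c['fx'],c['fy']]+[c['cx'],c['cy']]
def pose():
    s=ctrl.sense(); w=s['ee_rot']; return np.array(s['eef_pos']),R.from_quat([w[1],w[2],w[3],w[0]])
E
python3 - <<'E'
from h import *
a=cap('top','t0.png');b=cap('scene','s0.png')
pickle.dump((a,b),open('c0.pkl','wb'))
cv2.imwrite('pics/a0.png',np.hstack([cv2.resize(x['img'][:,:,::-1],(400,300)) for x in (a,b)]))
for c in (a,b): print(c['fx'],c['cx'],c['cy'],np.round(c['extrinsics'],3))
p,r=pose();print(p,np.round(r.as_matrix(),3),ctrl.sense()['time_s'])
E
```

```text
pics
624.6036906927512 320.3897637127862 248.36969364166177 [[ 7.500000e-02 -7.730000e-01  6.300000e-01 -9.634630e+02]
 [-9.970000e-01 -5.800000e-02  4.800000e-02 -1.221870e+02]
 [-0.000000e+00 -6.310000e-01 -7.760000e-01  2.021188e+03]
 [ 0.000000e+00  0.000000e+00  0.000000e+00  1.000000e+00]]
469.9644866572938 315.8892145100957 238.2843860769992 [[-8.04000e-01 -3.39000e-01  4.89000e-01 -1.70493e+02]
 [-5.95000e-01  4.34000e-01 -6.77000e-01  9.29942e+02]
 [ 1.80000e-02 -8.35000e-01 -5.50000e-01  9.52533e+02]
 [ 0.00000e+00  0.00000e+00  0.00000e+00  1.00000e+00]]
[212.40602973 479.86011715 230.80136931] [[-0.914  0.405 -0.001]
 [ 0.405  0.914 -0.001]
 [ 0.    -0.001 -1.   ]] 0.1
```

View pics/t0.png

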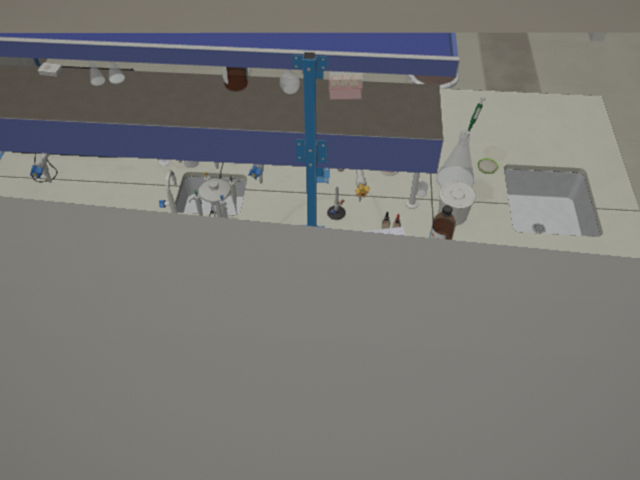

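View pics/s0.png

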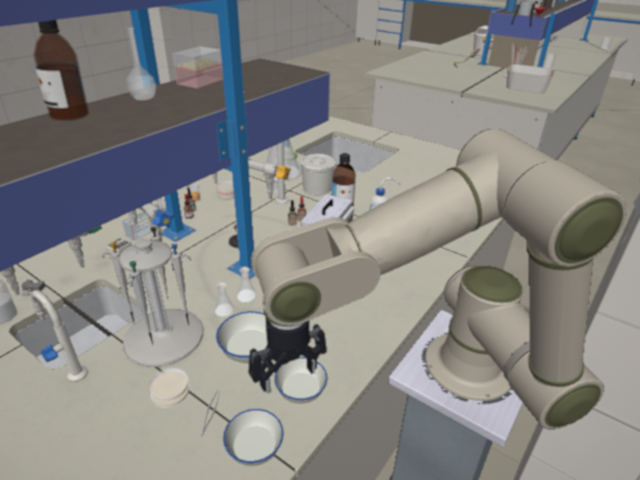

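The scene view shows three blue-rimmed basins near (245,335), (301,380) and (253,437). The cleaner is half hidden behind the arm near (325,215), and the post foot is at (240,268). The top view is mostly blocked by a panel.

Run:
```python
from h import *
a,b=pickle.load(open('c0.pkl','rb'))
for n,u,v,z in [('basB',245,335,50),('basA',301,380,50),('basC',253,437,50),('C_l',224,437,50),('C_r',283,437,50),('A_l',275,380,50),('A_r',327,380,50),('B_l',217,335,50),('handle',328,208,158),('timer?',318,225,112),('post',240,268,0),('flask',223,300,50),('flask2',246,285,50),('bottle',379,195,196)]:
    print(n,np.round(plane(b,u,v,z)))
w=cap('wrist','w0.png'); p,r=pose()
E_=np.array(w['extrinsics']); print(np.round(r.as_matrix().T@E_[:3,:3],3),r.as_matrix().T@(E_[:3,3]-p),w['fx'],w['cx'],w['cy'])
big=cv2.resize(b['img'][130:330,200:460,::-1],(780,600),interpolation=cv2.INTER_CUBIC);cv2.imwrite('pics/s0z.png',big)
```

```text
basB [502. 310.  50.]
basA [293. 337.  50.]
basC [281. 517.  50.]
C_l [330. 554.  50.]
C_r [230. 479.  50.]
A_l [342. 375.  50.]
A_r [243. 299.  50.]
B_l [561. 355.  50.]
handle [ 615. -224.  158.]
timer? [ 619. -174.  112.]
post [768.  60.   0.]
flask [650. 246.  50.]
flask2 [645. 156.  50.]
bottle [ 492. -350.  196.]
[[ 0.    -0.945 -0.328]
 [ 1.     0.    -0.   ]
 [ 0.    -0.328  0.945]] [  86.75894562   -0.65015053 -143.06113277] 360.3708838459661 320.25846076704914 238.9421102593288
```

View pics/s0z.png

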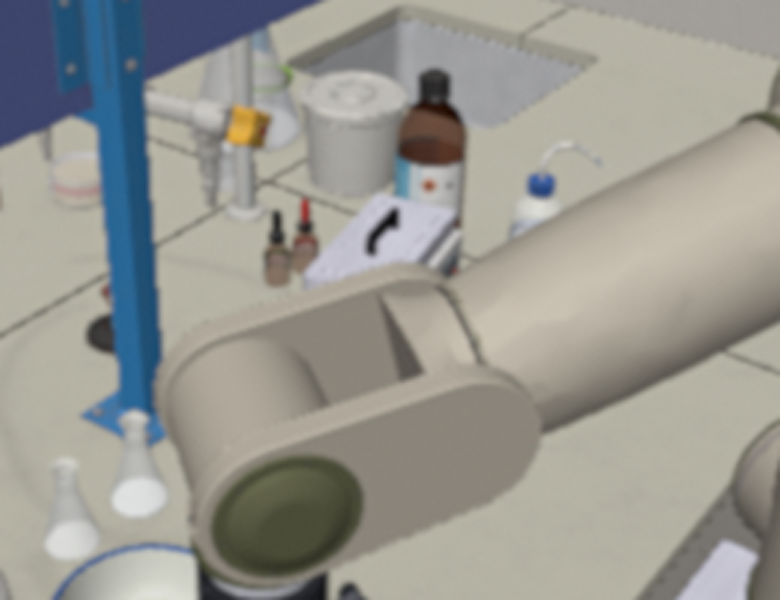

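Emit:
step_arm([
  [[-57, -48, -9], [0, 0, 66], 100],
  [[-57, -48, -9], [0, 0, 66], 100],
  [[-57, -48, -9], [0, 0, 66], 100],
  [[-57, -48, -9], [0, 0, 66], 100],
  [[-57, -48, -9], [0, 0, 66], 100],
  [[-57, -48, -9], [0, 0, 66], 100],
  [[-57, -48, -9], [0, 0, 66], 100],
  [[-57, -48, -9], [0, 0, 66], 100],
])

```text
time_s: 1.15
eef_pos: [430.7, 32.0, 291.5]
ee_rot: [0.0, 0.707, 0.708, 0.0]
force: [0.5, 0.9, 0.2]
grip_width: 1.004
grip_force: 0.0
```

```bash
cat >> h.py <<'E'
def to(p,yaw,tilt=R.identity(),p0=None,r0=None):
    "increments from present pose to TCP p, tool down with x-axis at yaw deg; tilt = world rotation applied after"
    if p0 is None: p0,r0=pose()
    y=np.radians(yaw); x=np.array([np.cos(y),np.sin(y),0]); z=np.array([0,0,-1.]); M=np.stack([x,np.cross(z,x),z],1)
    r=tilt*R.from_matrix(M)
    print('inc',np.round(r0.inv().apply(np.array(p)-p0)/10,2),np.round(np.degrees((r0.inv()*r).as_rotvec()),1)); return np.array(p,float),r
E
python3 - <<'E'
from h import *
a,b=pickle.load(open('c0.pkl','rb'))
print(plane(b,283,172,275),pose()[0],ctrl.sense()['time_s'])
to([540,-190,320],90)
E
```

```text
[ 755.86024523 -158.02796424  275.        ] [430.71904577  31.95494263 291.51795148] 1.15
inc [-22.21  10.9   -2.85] [ 0.  -0.   0.1]
```

Emit:
step_arm([
  [[-22, 11, -3], [0, 0, 0], 100],
  [[-22, 11, -3], [0, 0, 0], 100],
  [[-22, 11, -3], [0, 0, 0], 100],
  [[-22, 11, -3], [0, 0, 0], 100],
  [[-22, 11, -3], [0, 0, 0], 100],
  [[-22, 11, -3], [0, 0, 0], 100],
])

```text
time_s: 1.9
eef_pos: [540.5, -185.3, 320.9]
ee_rot: [-0.001, 0.706, 0.708, -0.0]
force: [-0.7, 0.3, 0.3]
grip_width: 1.002
grip_force: 0.0
```

Run:
```python
from h import *
w=cap('wrist','w1.png');b=cap('scene','s1.png');pickle.dump((w,b),open('c1.pkl','wb'));print(pose()[0])
cv2.imwrite('pics/a1.png',np.vstack([np.hstack([x['img'][90:480,0:640,::-1]for x in (w,)]) ]))
k=np.vstack([cv2.resize(w['img'],(480,300)),np.zeros((0,480,3),np.uint8)])
```

```text
[ 540.48761823 -184.61200011  321.53343119]
```

View pics/w1.png

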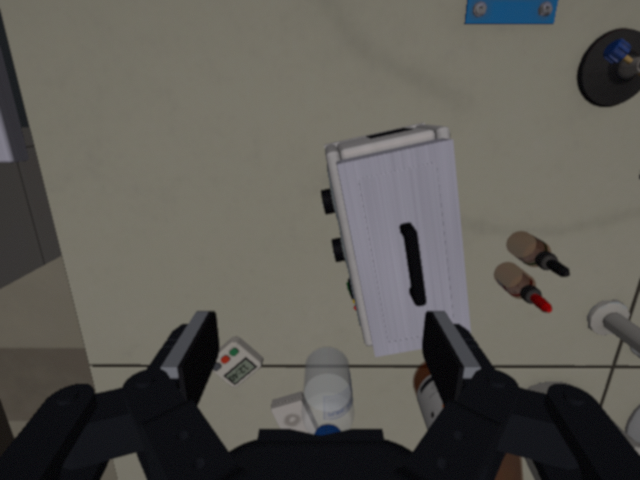

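View pics/s1.png

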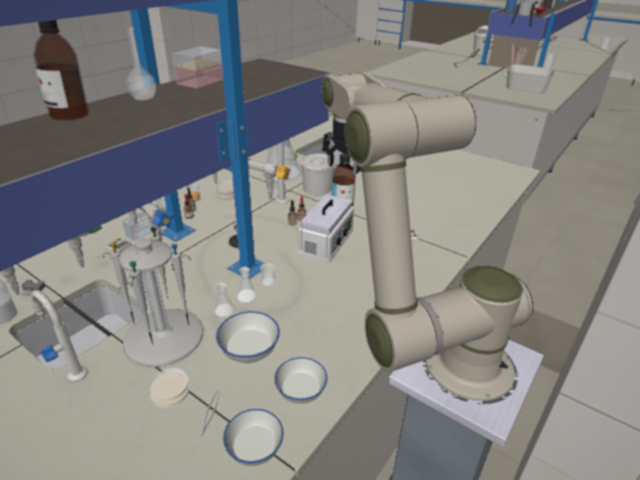

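The wrist view shows the lid with top corners (338,165), (455,138), (470,335) and (375,355), and its handle running from (405,228) to (419,302). The timer is at (237,360) and the wash bottle at (328,390). In the scene view the largest basin is at (248,337), with the beaker at (268,273) and the flasks at (223,300) and (246,285).

Run:
```python
from h import *
w,b=pickle.load(open('c1.pkl','rb'))
for u,v in [(338,165),(455,138),(470,335),(375,355)]: print('lid',np.round(plane(w,u,v,139)[:2]))
img=w['img'].astype(int); m=(img.max(2)<60).astype(np.uint8); m[:, :390]=0; m[:200]=0; m[310:]=0; m[:,440:]=0
c=max(cv2.findContours(m,0,2)[0],key=cv2.contourArea); print(cv2.minAreaRect(c),cv2.contourArea(c))
ps=np.array([plane(w,*q[0],163)[:2] for q in c],np.float32); (cx,cy),sz,an=cv2.minAreaRect(ps);print('handle',cx,cy,sz,an)
# basins in scene: blue rim
hsv=cv2.cvtColor(b['img'],cv2.COLOR_RGB2HSV); m=cv2.inRange(hsv,(105,80,40),(130,255,255)); 
for c in cv2.findContours(m,0,2)[0]:
    x,y,ww,hh=cv2.boundingRect(c)
    if ww>40 and y>290:
        ps=np.array([plane(b,*q[0],49)[:2] for q in c],np.float32); print('basin',(x,y,ww,hh),cv2.minEnclosingCircle(ps),cv2.fitEllipse(ps))
print('timer',plane(w,237,362,19),'bottle cap',plane(w,328,430,190),'bottle base',plane(w,328,355,0),'post plate',plane(w,510,22,0))
for n,u,v in [('fa',224,312),('fb',246,298),('bk',268,283),('post foot',245,270)]: print(n,plane(b,u,v,0))
```

```text
lid [ 554. -143.]
lid [ 655. -120.]
lid [ 696. -319.]
lid [ 597. -345.]
((413.2474365234375, 263.88323974609375), (83.02387237548828, 15.406811714172363), 81.11934661865234) 982.5
handle 622.6670532226562 -230.01904296875 (13.460957527160645, 82.74700164794922) 12.625914573669434
basin (224, 421, 59, 42) ((285.9259033203125, 514.1393432617188), 64.08857727050781) ((286.2325439453125, 511.0235900878906), (122.79229736328125, 127.54593658447266), 40.54719924926758)
basin (275, 376, 50, 24) ((294.9889221191406, 340.96392822265625), 60.601722717285156) ((298.98504638671875, 332.2763977050781), (120.46844482421875, 123.47688293457031), 71.47052764892578)
basin (217, 325, 62, 33) ((501.7613830566406, 301.1741638183594), 82.85782623291016) ((503.4831848144531, 298.1826171875), (161.93589782714844, 167.33953857421875), 37.53330993652344)
timer [ 415.22872326 -447.97549592   19.        ] bottle cap [ 546.33151849 -394.63648351  190.        ] bottle base [ 550.51959274 -449.46904623    0.        ] post plate [751.41854582  -1.77383597   0.        ]
fa [ 6.54299224e+02  2.44542766e+02 -1.13686838e-13]
fb [6.46692708e+02 1.58891094e+02 1.13686838e-13]
bk [6.41833512e+02 6.24663160e+01 1.13686838e-13]
post foot [747.63614707  57.58404082   0.        ]
```

Run:
```python
from h import *
p0,r0=pose()
to([623,-230,215],102.5); to([623,-230,144],102.5)
```

```text
inc [-4.57  8.23 10.65] [  0.   -0.  -12.3]
inc [-4.57  8.23 17.75] [  0.   -0.  -12.3]
```

Emit:
step_arm([
  [[-4.6, 8.2, 8], [0, 0, -12.3], 70],
  [[-4.6, 8.2, 10.6], [0, 0, -12.3], 70],
  [[-4.6, 8.2, 10.6], [0, 0, -12.3], 70],
  [[-4.6, 8.2, 10.6], [0, 0, -12.3], 70],
])

```text
time_s: 2.5
eef_pos: [622.8, -230.8, 215.5]
ee_rot: [-0.0, 0.626, 0.78, -0.0]
force: [-0.2, -0.7, 1.2]
grip_width: 0.701
grip_force: 0.0
```

Run:
```python
from h import *
w=cap('wrist','w2.png');pickle.dump(w,open('c2.pkl','wb'))
g=cv2.cvtColor(w['img'],cv2.COLOR_RGB2GRAY)
for z in (165,):
  for s in (-39,0,39):
    a=np.radians(12.5); print(proj(w,[623-s*np.sin(a),-230+s*np.cos(a),z]))
to([623,-230,144],102.5)
```

```text
[324.37609185 324.93178954]
[324.58431246 267.11099337]
[324.81939948 201.82966191]
inc [0.1  0.02 7.32] [ 0.1  0.1 -0.1]
```

View pics/w2.png

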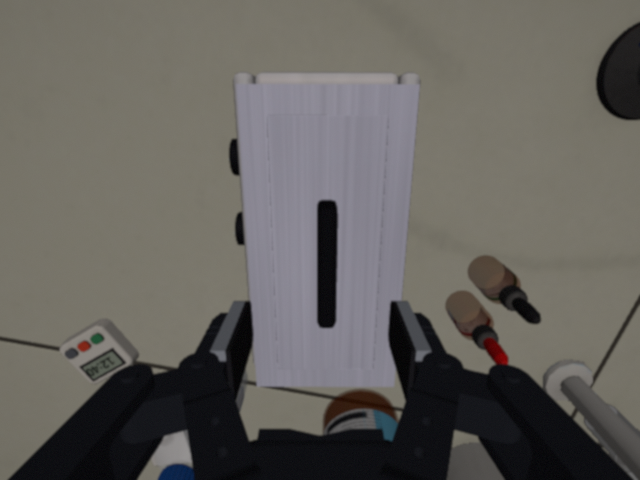

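The handle is centred between the fingers, with its middle at about (326,265). I'll go down and grip.

Emit:
step_arm([
  [[0.1, 0, 4.5], [0, 0, 0], 70],
  [[0.1, 0, 7.2], [0, 0, 0], 60],
  [[0.1, 0, 7.2], [0, 0, 0], 20],
  [[0.1, 0, 7.2], [0, 0, 0], 0],
  [[0.1, 0, 7.2], [0, 0, 0], 0],
  [[0.1, 0, 7.2], [0, 0, 0], 0],
], squeeze=60)

```text
time_s: 3.3
eef_pos: [624.0, -230.8, 146.7]
ee_rot: [0.003, 0.626, 0.78, 0.001]
force: [2.0, 2.1, 7.2]
grip_width: 0.119
grip_force: 61.8
```

Emit:
step_arm([
  [[0, 0, 0], [0, 0, 0], 0],
  [[0, 0, -1], [0, 0, 0], 0],
  [[0, 0, -2.5], [0, 0, 0], 0],
  [[0, 0, -4.5], [0, 0, 0], 0],
  [[0, 0, -6], [0, 0, 0], 0],
  [[0, 0, -6], [0, 0, 0], 0],
])

```text
time_s: 4.05
eef_pos: [622.9, -230.9, 204.9]
ee_rot: [0.001, 0.626, 0.779, 0.0]
force: [1.1, -0.5, -1.0]
grip_width: 0.124
grip_force: 60.6
```

Run:
```python
from h import *
s=ctrl.sense();print(s['grip_force'],s['grip_width'],s['force'])
p,r=to([410,-120,204],102.5); to([410,-120,34],102.5,R.identity(),p,r)
```

```text
60.64921975135803 0.12403301614308002 [ 1.0724839  -0.51889794 -1.0385504 ]
inc [ 15.41 -18.41   0.03] [ 0.1  0.1 -0.1]
inc [ 0.  0. 17.] [0. 0. 0.]
```

Emit:
step_arm([
  [[4, -5, 0], [0, 0, 0], 0],
  [[8, -9.5, 0], [0, 0, 0], 0],
  [[12, -14.2, 2], [0, 0, 0], 0],
  [[15.4, -18.4, 5], [0, 0, 0], 0],
  [[15.4, -18.4, 10], [0, 0, 0], 0],
  [[15.4, -18.4, 14], [0, 0, 0], 0],
  [[15.4, -18.4, 15.5], [0, 0, 0], 0],
  [[15.4, -18.4, 15.5], [0, 0, 0], 0],
])

```text
time_s: 5.05
eef_pos: [409.0, -119.4, 47.3]
ee_rot: [-0.001, 0.627, 0.779, -0.0]
force: [-0.5, -0.5, -1.0]
grip_width: 0.122
grip_force: 60.5
```

Emit:
step_arm([
  [[0, 0, 0.5], [0, 0, 0], 0],
  [[0, 0, 0.9], [0, 0, 0], 0],
  [[0, 0, 1.2], [0, 0, 0], 0],
  [[0, 0, 1.5], [0, 0, 0], 0],
  [[0, 0, 1.5], [0, 0, 0], 0],
])

```text
time_s: 5.68
eef_pos: [409.9, -119.9, 35.0]
ee_rot: [0.0, 0.626, 0.78, -0.0]
force: [-10.9, 4.1, 30.4]
grip_width: 0.125
grip_force: 64.9
```

Emit:
step_arm([
  [[0, 0, 0], [0, 0, 0], 40],
  [[0, 0, 0], [0, 0, 0], 60],
  [[0, 0, 0], [0, 0, 0], 60],
  [[0, 0, -4], [0, 0, 0], 60],
  [[0, 0, -10], [0, 0, 0], 60],
  [[0, 0, -16], [0, 0, 0], 60],
  [[0, 0, -22], [0, 0, 0], 60],
], squeeze=40)

```text
time_s: 6.55
eef_pos: [409.5, -119.6, 255.2]
ee_rot: [0.0, 0.626, 0.779, 0.0]
force: [0.4, -1.9, 0.1]
grip_width: 0.597
grip_force: 0.0
```

Run:
```python
from h import *
to([600,-215,300],192.5)
```

```text
inc [-13.41  16.56  -4.47] [ -0.    0.  -90.1]
```

Emit:
step_arm([
  [[-13.4, 16.5, -4.5], [0, 0, -90], 60],
  [[-13.4, 16.5, -4.5], [0, 0, -90], 60],
  [[-13.4, 16.5, -4.5], [0, 0, -90], 60],
  [[-13.4, 16.5, -4.5], [0, 0, -90], 60],
  [[-13.4, 16.5, -4.5], [0, 0, -90], 60],
  [[-13.4, 16.5, -4.5], [0, 0, -90], 60],
  [[-13.4, 16.5, -4.5], [0, 0, -90], 60],
  [[-13.4, 16.5, -4.5], [0, 0, -90], 60],
])

```text
time_s: 7.55
eef_pos: [599.8, -215.2, 297.8]
ee_rot: [-0.0, -0.076, 0.997, 0.0]
force: [0.9, -0.1, 0.7]
grip_width: 0.595
grip_force: 0.0
```

Run:
```python
from h import *
w=cap('wrist','w3.png');b=cap('scene','s3.png');pickle.dump((w,b),open('c3.pkl','wb'));print(pose()[0])
hsv=cv2.cvtColor(w['img'],cv2.COLOR_RGB2HSV); m=cv2.inRange(hsv,(95,120,50),(130,255,255))
for c in cv2.findContours(m,0,2)[0]:
    if cv2.contourArea(c)>100:
        ps=np.array([plane(w,*q[0],128)[:2] for q in c],np.float32); print(cv2.boundingRect(c),cv2.minAreaRect(ps))
```

```text
[ 599.79373096 -215.22379762  297.80937872]
(446, 286, 194, 194) ((744.3038330078125, 78.77029418945312), (347.8698425292969, 93.42574310302734), 60.604766845703125)
(72, 274, 47, 48) ((713.44677734375, -420.5880126953125), (9.487452507019043, 75.24069213867188), 47.82121276855469)
(280, 215, 20, 46) ((624.3411254882812, -238.8362274169922), (43.22564697265625, 13.778429985046387), 13.703010559082031)
(0, 88, 46, 45) ((550.3165283203125, -468.8559875488281), (35.63804626464844, 36.100860595703125), 82.53668212890625)
```

View pics/w3.png

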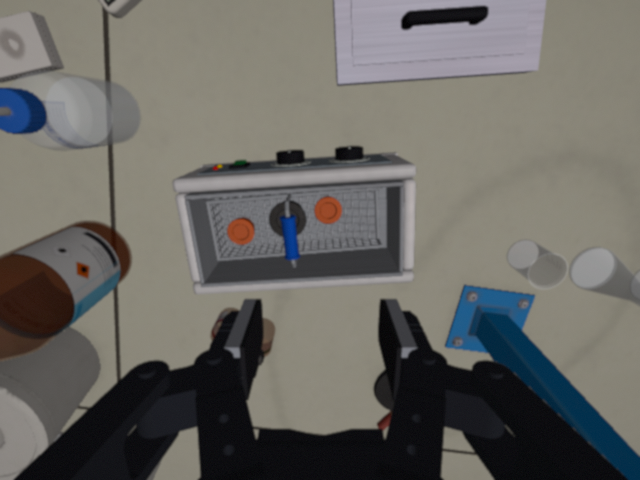

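The lid lies flat at the top of the view. The roller is at about (290,238), with stoppers at (241,231), (288,215) and (328,210). The pouring end is on the +y side, to the right.

Run:
```python
from h import *
to([624.3,-238.8,180],193.5);p,r=to([624.3,-238.8,107],193.5)
```

```text
inc [-2.08 -2.7  11.78] [ 0.  -0.  -5.1]
inc [-2.09 -2.7  19.08] [ 0.  -0.  -5.1]
```

Emit:
step_arm([
  [[-2.1, -2.7, 5], [0, 0, -5.1], 60],
  [[-2.1, -2.7, 10], [0, 0, -5.1], 60],
  [[-2.1, -2.7, 14], [0, 0, -5.1], 60],
  [[-2.1, -2.7, 17.5], [0, 0, -5.1], 60],
  [[-2.1, -2.7, 19], [0, 0, -5.1], 60],
  [[-2.1, -2.7, 19], [0, 0, -5.1], 30],
  [[-2.1, -2.7, 19], [0, 0, -5.1], 0],
  [[-2.1, -2.7, 19], [0, 0, -5.1], 0],
])

```text
time_s: 8.65
eef_pos: [625.2, -239.3, 110.0]
ee_rot: [0.001, -0.117, 0.993, -0.001]
force: [-0.2, -1.1, 3.8]
grip_width: 0.136
grip_force: 39.0
```

Emit:
step_arm([
  [[0, 0, 0], [0, 0, 0], 0],
  [[0, 0, 0], [0, 0, 0], 0],
  [[0, 0, -0.7], [0, 0, 0], 0],
  [[0, 0, -1.8], [0, 0, 0], 0],
], squeeze=50)

```text
time_s: 9.15
eef_pos: [624.1, -238.6, 126.2]
ee_rot: [-0.001, -0.117, 0.993, 0.001]
force: [0.5, 0.2, -2.4]
grip_width: 0.13
grip_force: 48.9
```

Run:
```python
from h import *
p,r=to([624,-239,210],193.5);to([510,77,180],180,R.identity(),p,r)
```

```text
inc [ 0.03 -0.02 -8.38] [ 0.1 -0.1 -0. ]
inc [ 3.71 33.39  3.  ] [ 0.   0.  13.5]
```

Emit:
step_arm([
  [[0, 0, -1], [0, 0, 0], 0],
  [[0, 0, -2.2], [0, 0, 0], 0],
  [[0, 0, -3.6], [0, 0, 0], 0],
  [[0, 0, -5.2], [0, 0, 0], 0],
  [[0, 0, -6.8], [0, 0, 0], 0],
  [[0, 0, -8], [0, 0, 0], 0],
  [[0, 0, -8.4], [0, 0, 0], 0],
])

```text
time_s: 10.02
eef_pos: [624.7, -239.0, 211.2]
ee_rot: [0.0, -0.117, 0.993, -0.0]
force: [-0.2, -1.5, -2.8]
grip_width: 0.129
grip_force: 48.9
```

Emit:
step_arm([
  [[0.1, 0.7, 0], [0, 0, 0.3], 0],
  [[0.3, 2.7, 0], [0, 0, 1], 0],
  [[0.7, 6, 0], [0, 0, 2.5], 0],
  [[1.1, 10, 0], [0, 0, 4], 0],
  [[1.5, 14, 0], [0, 0, 5.5], 0],
  [[2, 18, 0], [0, 0, 7.2], 0],
  [[2.5, 22, 0], [0, 0, 9], 0],
  [[2.9, 26, 0], [0, 0, 10.5], 0],
])

```text
time_s: 11.02
eef_pos: [534.6, 8.8, 209.8]
ee_rot: [-0.0, -0.025, 1.0, 0.0]
force: [0.8, 0.2, -3.0]
grip_width: 0.131
grip_force: 48.9
```

Run:
```python
from h import *
p,r=to([510,77,180],180)
```

```text
inc [2.11 6.93 2.98] [ 0.  -0.1  2.9]
```

Emit:
step_arm([
  [[0.9, 3, 1], [0, 0, 1], 0],
  [[1.6, 5.3, 3], [0, 0, 2], 0],
  [[2, 6.6, 5], [0, 0, 3], 0],
  [[2.1, 6.9, 7.5], [0, 0, 3], 0],
  [[2.1, 6.9, 10], [0, 0, 3], 0],
  [[2.1, 6.9, 12], [0, 0, 3], 0],
  [[2.1, 6.9, 13.3], [0, 0, 3], 0],
  [[2.1, 6.9, 13.7], [0, 0, 3], 0],
])

```text
time_s: 12.02
eef_pos: [510.8, 75.2, 72.7]
ee_rot: [-0.001, 0.0, 1.0, 0.0]
force: [0.3, -0.1, -3.1]
grip_width: 0.129
grip_force: 48.9
```

Emit:
step_arm([
  [[0, 0, 0], [0, 0, 0], 0],
  [[0, 0, 0.4], [0, 0, 0], 0],
  [[0, 0, 0.8], [0, 0, 0], 0],
  [[0, 0, 1.2], [0, 0, 0], 0],
  [[0, 0, 1.4], [0, 0, 0], 0],
])

```text
time_s: 12.65
eef_pos: [511.4, 75.1, 60.4]
ee_rot: [0.0, 0.0, 1.0, -0.0]
force: [-10.5, 0.0, 25.7]
grip_width: 0.131
grip_force: 51.8
```

Emit:
step_arm([
  [[0, 0, 0], [0, 0, 0], 40],
  [[0, 0, -0.2], [0, 0, 0], 60],
  [[0, 0, -0.2], [0, 0, 0], 60],
  [[0, 0, -4], [0, 0, 0], 60],
  [[0, 0, -10], [0, 0, 0], 60],
  [[0, 0, -16], [0, 0, 0], 60],
  [[0, 0, -20], [0, 0, 0], 60],
  [[0, 0, -20], [0, 0, 0], 60],
])

```text
time_s: 13.65
eef_pos: [512.2, 75.0, 262.1]
ee_rot: [0.003, 0.0, 1.0, -0.0]
force: [-0.5, -0.3, -0.9]
grip_width: 0.599
grip_force: 0.0
```

Run:
```python
from h import *
w=cap('wrist','w4.png');b=cap('scene','s4.png');pickle.dump((w,b),open('c4.pkl','wb'));print(pose()[0],ctrl.sense()['joints'])
hsv=cv2.cvtColor(w['img'],cv2.COLOR_RGB2HSV); m=cv2.inRange(hsv,(95,120,50),(130,255,255))
for c in cv2.findContours(m,0,2)[0]:
    if cv2.contourArea(c)>100:
        ps=np.array([plane(w,*q[0],79)[:2] for q in c],np.float32); print(cv2.boundingRect(c),cv2.minAreaRect(ps))
```

```text
[510.9397553   75.05727921 258.48576412] [-8.12905692e-02  2.75504783e-01  1.47614663e+00 -6.86865294e-06
  1.39087859e+00 -1.65140355e+00]
(260, 335, 75, 98) ((714.4428100585938, 50.68937683105469), (134.85269165039062, 79.77877044677734), 0.7128254175186157)
(313, 187, 16, 44) ((509.9853515625, 75.46519470214844), (13.719846725463867, 41.23603439331055), 89.99011993408203)
(464, 103, 172, 166) ((494.2274169921875, 284.2001647949219), (152.71441650390625, 152.4994659423828), 16.205785751342773)
(543, 0, 97, 44) ((361.77813720703125, 286.5369873046875), (83.48491668701172, 19.712377548217773), 76.05126953125)
```

View pics/w4.png

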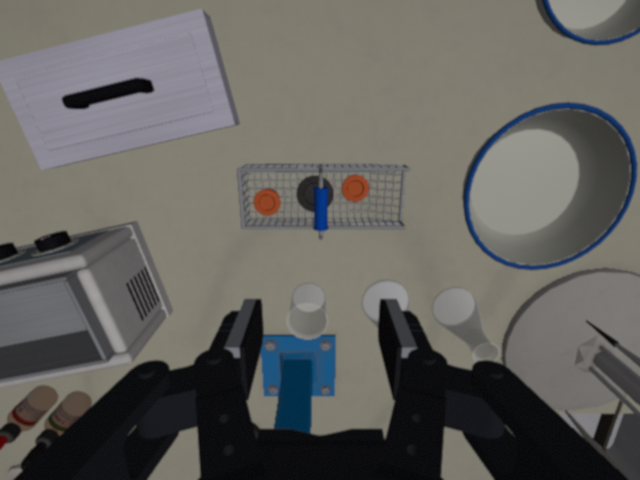

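The basket stands level with its three stoppers at (266,202), (315,193) and (355,188). The roller is at (321,209), and the basin is to its right with its centre at about (550,186).

Run:
```python
from h import *
t=R.from_euler('x',35,degrees=True)
p,r=to([510,64,230],90,t); to([510,64,100],90,t,p,r); to([510,64,7],90,t,p,r)
```

```text
inc [ 0.09 -1.11  2.85] [-27.4  27.4  86.9]
inc [-7.46  0.   10.65] [0. 0. 0.]
inc [-12.79   0.    18.27] [0. 0. 0.]
```

Emit:
step_arm([
  [[0, -0.5, 1], [-3, 3, 9.5], 100],
  [[0.1, -1.1, 2], [-6, 6, 19], 100],
  [[0.1, -1.1, 2.8], [-9, 9, 28.5], 100],
  [[0.1, -1.1, 2.8], [-12, 12, 38], 100],
  [[0.1, -1.1, 2.8], [-15, 15, 47.5], 100],
  [[0.1, -1.1, 2.8], [-18, 18, 57], 100],
  [[0.1, -1.1, 2.8], [-21, 21, 66.5], 100],
  [[0.1, -1.1, 2.8], [-24, 24, 76], 100],
])

```text
time_s: 14.75
eef_pos: [509.8, 64.1, 229.6]
ee_rot: [-0.194, 0.609, 0.745, 0.192]
force: [1.1, 0.5, -0.6]
grip_width: 0.999
grip_force: 0.0
```

Run:
```python
from h import *
t=R.from_euler('x',35,degrees=True)
p,r=to([510,64,200],90,t);print(ctrl.sense()['joints'],pose()[1].as_matrix().round(2))
```

```text
inc [-1.56 -0.13  2.51] [-3.5  3.2 10.5]
[-0.35290559  0.35386023  1.54772402  0.4903789   1.51334833 -0.65002294] [[-0.18  0.98 -0.05]
 [ 0.83  0.18  0.52]
 [ 0.52  0.05 -0.85]]
```

Emit:
step_arm([
  [[-1.6, -0.1, 2.5], [-3.5, 3.2, 10.5], 100],
  [[-1.6, -0.1, 2.5], [-3.5, 3.2, 10.5], 100],
  [[-1.6, -0.1, 2.5], [-3.5, 3.2, 10.5], 100],
])

```text
time_s: 15.12
eef_pos: [511.0, 63.5, 201.9]
ee_rot: [-0.21, 0.671, 0.678, 0.213]
force: [-0.5, 0.2, 0.2]
grip_width: 0.998
grip_force: 0.0
```

Run:
```python
from h import *
t=R.from_euler('x',35,degrees=True)
to([510,64,100],90,t);to([510,64,60],90,t);to([510,64,12],90,t)
w=cap('wrist','w5.png');b=cap('scene','s5.png')
pickle.dump((w,b),open('c5.pkl','wb'))
for q in [(478,-7.5,36),(542,-7.5,36),(478,164.5,36),(542,164.5,36)]: print(proj(w,q).round())
```

```text
inc [-5.77 -0.17  8.4 ] [0.  0.2 0.6]
inc [-8.06 -0.19 11.68] [0.  0.2 0.6]
inc [-10.79  -0.22  15.62] [0.  0.2 0.6]
[282. 413.]
[358. 414.]
[288. 219.]
[354. 220.]
```

View pics/w5.png

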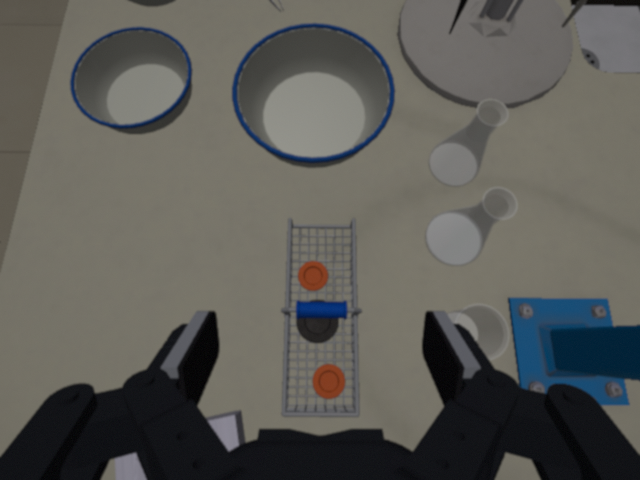

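The basket outline matches my estimate, with corners at (288,219), (354,220), (282,413) and (358,414). The stoppers are at (313,276), (318,322) and (328,381), and the fingers straddle the side walls.

Emit:
step_arm([
  [[-2.9, -0.1, 4.2], [0, 0, 0.6], 100],
  [[-5.8, -0.2, 8.4], [0, 0, 0.6], 100],
  [[-8, -0.2, 11.7], [0, 0, 0.6], 100],
  [[-9.6, -0.2, 14], [0, 0, 0.6], 100],
  [[-10.8, -0.2, 15.6], [0, 0, 0.6], 100],
  [[-10.8, -0.2, 15.6], [0, 0, 0.6], 100],
])

```text
time_s: 15.98
eef_pos: [509.8, 64.2, 11.4]
ee_rot: [-0.212, 0.675, 0.674, 0.211]
force: [0.2, -0.2, 1.3]
grip_width: 1.002
grip_force: 0.0
```

Emit:
step_arm([
  [[-0.2, 0, 0.3], [0, 0, 0], 100],
  [[-0.3, 0, 0.4], [0, 0, 0], 100],
])

```text
time_s: 16.23
eef_pos: [510.3, 63.7, 7.5]
ee_rot: [-0.211, 0.676, 0.674, 0.212]
force: [-0.1, 0.9, 0.4]
grip_width: 1.001
grip_force: 0.0
```

Close on the sides.

Emit:
step_arm([
  [[0, 0, 0], [0, 0, 0], 85],
  [[0, 0, 0], [0, 0, 0], 70],
  [[0, 0, 0], [0, 0, 0], 60],
  [[0, 0, 0], [0, 0, 0], 60],
], squeeze=80)

```text
time_s: 16.73
eef_pos: [510.5, 63.3, 7.6]
ee_rot: [-0.211, 0.676, 0.674, 0.212]
force: [0.8, -2.5, 6.5]
grip_width: 0.74
grip_force: 88.3
```

Emit:
step_arm([
  [[0, 0, 0], [0, 0, 0], 60],
  [[0.6, 0, -0.8], [0, 0, 0], 60],
  [[1.1, 0, -1.6], [0, 0, 0], 60],
  [[2.3, 0, -3.3], [0, 0, 0], 60],
])

```text
time_s: 17.23
eef_pos: [509.5, 63.8, 47.4]
ee_rot: [-0.212, 0.676, 0.673, 0.211]
force: [0.4, 0.1, -3.5]
grip_width: 0.736
grip_force: 87.9
```

Run:
```python
from h import *
w=cap('wrist','w6.png');b=cap('scene','s6.png')
pickle.dump((w,b),open('c6.pkl','wb')); s=ctrl.sense(); print(s['eef_pos'],s['force'],s['wrist_torque'],s['grip_width'])
cv2.imwrite('pics/a6.png',np.hstack([cv2.resize(w['img'],(400,300))[:,:,::-1],cv2.resize(b['img'][200:350,180:380,::-1],(400,300))]))
```

```text
[510.80169429  63.48642212  48.82961238] [ 0.28284269 -0.35521858 -3.80751791] [-0.57141979 -0.03715008  0.03883512] 0.7407856928376522
```

View pics/a6.png

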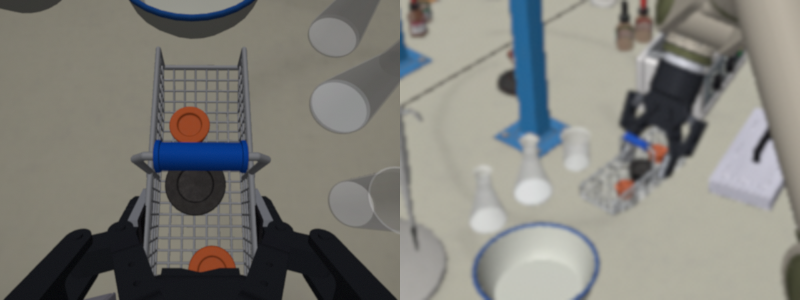

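The basket is held level, with all three stoppers in it at (189,125), (195,185) and (212,262) in the left half of the picture. The basin lies ahead. Next I'll compute the tipping path.

```bash
cat >> h.py <<'E'
REL=np.array([0,101.2,9.4])
def pour(th,lip,p0=None,r0=None):
    T=R.from_euler('x',-th,degrees=True); t=R.from_euler('x',35-th,degrees=True)
    p=np.array(lip)-T.apply(REL); print(th,p.round(),end=' '); return to(p,90,t,p0,r0)
E
python3 - <<'E'
from h import *
p0,r0=pose()
pour(0,[506,164,130]);pour(0,[506,220,140]);p,r=pour(15,[505,250,115]);a=pour(30,[504,265,75]);print()
pour(35,[504,265,62],*a);pour(40,[504,266,60],*a);pour(45,[504,267,58],*a);pour(50,[504,268,56],*a)
E
```

```text
0 [506.  63. 121.] inc [ 4.03 -0.46 -5.94] [ 0.2  0.3 -0.1]
0 [506. 119. 131.] inc [ 9.2  -0.48 -3.57] [ 0.2  0.3 -0.1]
15 [505. 150. 132.] inc [11.84 -0.59 -1.93] [  0.2 -14.7  -0.1]
30 [504. 173. 117.] inc [12.88 -0.7   0.58] [  0.2 -29.7  -0.1]

35 [504. 177. 112.] inc [0.36 0.   0.54] [ 0. -5.  0.]
40 [504. 182. 118.] inc [0.98 0.   0.05] [  0. -10.   0.]
45 [504. 189. 123.] inc [ 1.65  0.   -0.4 ] [  0. -15.   0.]
50 [504. 196. 127.] inc [ 2.39  0.   -0.8 ] [  0. -20.   0.]
```

Emit:
step_arm([
  [[1, -0.1, -1.5], [0, 0, 0], 60],
  [[2.5, -0.3, -4], [0, 0, 0], 60],
  [[4, -0.5, -5.9], [0, 0, 0], 60],
  [[6.5, -0.5, -4.8], [0, 0, 0], 60],
  [[9.2, -0.5, -3.6], [0, -1, 0], 60],
  [[10.7, -0.6, -2.8], [0, -7, 0], 60],
  [[11.8, -0.6, -1.9], [0, -14.7, 0], 60],
  [[11.8, -0.6, -1.9], [0, -14.7, 0], 60],
])

```text
time_s: 18.32
eef_pos: [503.8, 151.7, 131.0]
ee_rot: [-0.123, 0.696, 0.696, 0.123]
force: [0.0, -0.2, -3.2]
grip_width: 0.74
grip_force: 88.2
```

Run:
```python
from h import *
print(pose()[0],ctrl.sense()['force'])
pour(22,[504,260,97]);a=pour(30,[504,265,75]);print()
pour(35,[504,265,62],*a);pour(40,[504,266,60],*a);pour(45,[504,267,58],*a);pour(50,[504,268,56],*a)
```

```text
[503.75883318 151.74533954 130.99047368] [ 0.03740568 -0.18280092 -3.18582175]
22 [504. 163. 126.] inc [0.86 0.02 0.82] [ 0.  -7.1  0. ]
30 [504. 173. 117.] inc [1.5  0.02 1.99] [  0.  -15.1   0. ]

35 [504. 177. 112.] inc [0.36 0.   0.54] [ 0. -5.  0.]
40 [504. 182. 118.] inc [0.98 0.   0.05] [  0. -10.   0.]
45 [504. 189. 123.] inc [ 1.65  0.   -0.4 ] [  0. -15.   0.]
50 [504. 196. 127.] inc [ 2.39  0.   -0.8 ] [  0. -20.   0.]
```

Emit:
step_arm([
  [[0.9, 0, 0.8], [0, -7, 0], 60],
  [[1.2, 0, 1.4], [0, -11, 0], 60],
  [[1.5, 0, 2], [0, -15, 0], 60],
  [[1.5, 0, 2], [0, -15, 0], 60],
])

```text
time_s: 18.82
eef_pos: [503.8, 171.0, 116.0]
ee_rot: [-0.033, 0.707, 0.705, 0.031]
force: [1.3, 0.3, -3.0]
grip_width: 0.737
grip_force: 88.3
```

Emit:
step_arm([
  [[0.2, 0, 0.3], [0, -2.5, 0], 60],
  [[0.4, 0, 0.5], [0, -5, 0], 60],
  [[0.7, 0, 0.3], [0, -7.5, 0], 60],
  [[1, 0, 0], [0, -10, 0], 60],
  [[1.3, 0, -0.2], [0, -12.5, 0], 60],
  [[1.6, 0, -0.4], [0, -15, 0], 60],
  [[1.6, 0, -0.4], [0, -15, 0], 60],
  [[1.6, 0, -0.4], [0, -15, 0], 60],
])

```text
time_s: 19.82
eef_pos: [504.4, 185.6, 121.7]
ee_rot: [0.06, 0.706, 0.703, -0.061]
force: [-0.8, 0.6, -2.3]
grip_width: 0.733
grip_force: 88.3
```

```bash
cat >> h.py <<'E'
def look(tag):
    w=cap('wrist',tag+'w.png'); b=cap('scene',tag+'s.png'); s=ctrl.sense(); print(np.round(s['eef_pos'],1),np.round(s['force'],1),s['grip_width'],'q',np.round(s['joints'],2))
    for n,c in (('w',w),('s',b)):
        m=cv2.inRange(cv2.cvtColor(c['img'],cv2.COLOR_RGB2HSV),(3,160,110),(14,255,255))
        for k in cv2.findContours(m,0,2)[0]:
            if cv2.contourArea(k)>(60 if n=='w' else 15):
                M=cv2.moments(k);u,v=M['m10']/M['m00'],M['m01']/M['m00']; print(n,'orange',round(u),round(v),cv2.contourArea(k),'at z20',plane(c,u,v,20).round())
    return w,b
E
python3 - <<'E'
from h import *
look('p1')
for t,l in [(50,[504,268,56]),(55,[504,269,54]),(60,[504,270,53]),(65,[504,271,52]),(75,[504,272,50])]: pour(t,l)
E
```

```text
[504.4 185.7 121.7] [ 0.1  0.8 -2.1] 0.7356881975424426 q [ 0.22  0.49  1.55 -0.18  1.14  0.3 ]
w orange 348 186 2897.0 at z20 [520. 208.  20.]
w orange 294 50 1460.0 at z20 [488. 289.  20.]
s orange 252 341 22.5 at z20 [494. 294.  20.]
50 [504. 196. 127.] inc [ 0.89 -0.05 -0.74] [-0.1 -5.2 -0.2]
55 [504. 203. 132.] inc [ 1.56 -0.05 -1.26] [ -0.1 -10.2  -0.2]
60 [504. 211. 136.] inc [ 2.27 -0.06 -1.83] [ -0.2 -15.2  -0.2]
65 [504. 220. 140.] inc [ 3.04 -0.06 -2.35] [ -0.2 -20.2  -0.2]
75 [504. 237. 145.] inc [ 4.62 -0.07 -3.19] [ -0.2 -30.2  -0.2]
```

Emit:
step_arm([
  [[0.4, 0, -0.4], [0, -2.5, 0], 60],
  [[0.9, 0, -0.7], [0, -5, 0], 60],
  [[1.2, 0, -1], [0, -7.5, 0], 60],
  [[1.6, 0, -1.3], [0, -10, 0], 60],
  [[1.6, 0, -1.3], [0, -10, 0], 60],
  [[1.9, 0, -1.6], [0, -12.5, 0], 60],
  [[2.3, 0, -1.8], [0, -15, 0], 60],
  [[2.3, 0, -1.8], [0, -15, 0], 60],
])

```text
time_s: 20.92
eef_pos: [504.4, 212.9, 135.3]
ee_rot: [0.152, 0.691, 0.69, -0.153]
force: [-0.2, -0.7, -3.0]
grip_width: 0.739
grip_force: 88.4
```

Run:
```python
from h import *
w,b=look('p2')
# black stopper: dark blob inside basin floor in scene view
hsv=cv2.cvtColor(b['img'],cv2.COLOR_RGB2HSV)
m=cv2.inRange(hsv,(0,0,0),(180,255,70))[320:365,215:285]; n,l,st,ce=cv2.connectedComponentsWithStats(m)
for i in range(1,n):
    if st[i,4]>8: u,v=ce[i]+[215,320]; print('dark',u.round(),v.round(),st[i,4],plane(b,u,v,20).round())
for t,l in [(65,[504,271,52]),(70,[504,272,50]),(80,[504,272,50]),(85,[504,272,50])]: pour(t,l)
```

```text
[504.5 212.2 135.5] [ 0.6  0.3 -0.9] 0.73663029787478 q [ 0.37  0.58  1.42 -0.41  1.33  0.51]
w orange 410 45 1490.0 at z20 [550. 291.  20.]
w orange 296 4 226.0 at z20 [490. 310.  20.]
s orange 247 348 46.0 at z20 [489. 320.  20.]
dark 245.0 335.0 119 [524. 291.  20.]
65 [504. 220. 140.] inc [ 0.5  -0.05 -0.7 ] [-0.1 -5.1 -0.1]
70 [504. 229. 142.] inc [ 1.21 -0.06 -1.27] [ -0.1 -10.1  -0.1]
80 [504. 245. 148.] inc [ 2.46 -0.06 -2.53] [ -0.2 -20.1  -0.1]
85 [504. 254. 150.] inc [ 3.16 -0.06 -3.07] [ -0.2 -25.1  -0.1]
```

Emit:
step_arm([
  [[0.5, 0, -0.7], [0, -5, 0], 60],
  [[1.2, 0, -1.3], [0, -10, 0], 60],
  [[1.8, 0, -2.1], [0, -14, 0], 60],
  [[1.8, 0, -2.1], [0, -14, 0], 60],
  [[1.8, 0, -2.1], [0, -14, 0], 60],
])

```text
time_s: 21.65
eef_pos: [504.7, 236.8, 147.1]
ee_rot: [0.234, 0.668, 0.666, -0.236]
force: [-0.3, 0.2, -1.6]
grip_width: 0.734
grip_force: 88.5
```

Run:
```python
from h import *
w,b=look('p3')
for c,n in ((b,'s'),(w,'w')):
  m=cv2.inRange(cv2.cvtColor(c['img'],cv2.COLOR_RGB2HSV),(0,0,0),(180,255,70)); k,l,st,ce=cv2.connectedComponentsWithStats(m)
  for i in range(1,k):
    if st[i,4]>15:
        q=plane(c,*ce[i],20)
        if np.hypot(q[0]-502,q[1]-301)<120: print(n,'dark',ce[i].round(),st[i],q.round())
for t,l in [(60,[504,262,80]),(45,[505,250,115]),(20,[508,215,140]),(0,[510,164.5,130])]: pour(t,l)
```

```text
[504.8 236.6 147.4] [ 1.5 -0.2 -2.9] 0.7365640329990903 q [ 0.48  0.7   1.28 -0.59  1.54  0.62]
w orange 414 37 1909.0 at z20 [550. 291.  20.]
w orange 294 2 73.0 at z20 [490. 307.  20.]
s orange 247 348 45.0 at z20 [489. 320.  20.]
s dark [245. 335.] [239 330  13  12 120] [524. 291.  20.]
w dark [125.  20.] [119   0  16  49  87] [406. 299.  20.]
w dark [135.   9.] [125   0  22  27 321] [414. 305.  20.]
w dark [357.  34.] [ 320    0   77   72 4741] [521. 292.  20.]
60 [504. 203. 163.] inc [-3.57 -0.06  0.87] [-0.2 13.8 -0.2]
45 [505. 172. 180.] inc [-7.09  0.05  1.52] [-0.1 28.8 -0.2]
20 [508. 117. 166.] inc [-10.49   0.38   6.08] [-0.1 53.8 -0.3]
0 [510.  63. 121.] inc [-11.82   0.6   12.94] [-0.  73.8 -0.3]
```

All three stoppers are in the basin. I'll set the basket back upright.

Emit:
step_arm([
  [[-1.8, 0, 0.4], [0, 7, 0], 60],
  [[-3.6, 0, 0.9], [0, 13.8, 0], 60],
  [[-5.4, 0, 1.2], [0, 21.3, 0], 60],
  [[-7.1, 0, 1.5], [0, 28.8, 0], 60],
  [[-8.8, 0.2, 3.5], [0, 38, 0], 60],
  [[-10.5, 0.4, 6], [0, 47.5, 0], 60],
  [[-11.2, 0.5, 9.5], [0, 57, 0], 60],
  [[-11.8, 0.6, 12.5], [0, 66, 0], 60],
])

```text
time_s: 22.75
eef_pos: [510.2, 65.0, 124.2]
ee_rot: [-0.166, 0.689, 0.685, 0.169]
force: [-0.3, 0.1, -2.4]
grip_width: 0.732
grip_force: 88.5
```

Run:
```python
from h import *
look('p4')
pour(0,[510,158,130]);p,r=pour(0,[510,158,60]);pour(0,[510,158,24],p,r);pour(0,[510,158,17],p,r)
```

```text
[509.4  62.6 121.7] [-0.7  0.8 -2.9] 0.7373460609410915 q [-0.34  0.44  1.71  0.48  1.2  -0.55]
w orange 369 16 438.5 at z20 [550. 302.  20.]
w orange 297 2 81.5 at z20 [490. 314.  20.]
s orange 247 348 45.0 at z20 [489. 320.  20.]
0 [510.  57. 121.] inc [-0.57  0.07 -0.17] [ 0.1  7.7 -0.7]
0 [510.  57.  51.] inc [-3.77  0.1   6.05] [ 0.1  7.7 -0.7]
0 [510.  57.  15.] inc [-2.06  0.    2.95] [0. 0. 0.]
0 [510.  57.   8.] inc [-2.47  0.    3.52] [0. 0. 0.]
```

Emit:
step_arm([
  [[-0.6, 0.1, -0.2], [0, 7.7, -0.7], 60],
  [[-1.6, 0.1, 2], [0, 7.7, -0.7], 60],
  [[-2.7, 0.1, 4], [0, 7.7, -0.7], 60],
  [[-3.8, 0.1, 6], [0, 7.7, -0.7], 60],
  [[-5, 0.1, 7.8], [0, 7.7, -0.7], 60],
  [[-5.7, 0.1, 8.8], [0, 7.7, -0.7], 60],
  [[-5.7, 0.1, 8.8], [0, 7.7, -0.7], 60],
])

```text
time_s: 23.72
eef_pos: [510.8, 56.4, 19.6]
ee_rot: [-0.21, 0.672, 0.678, 0.212]
force: [0.9, -0.2, -2.9]
grip_width: 0.738
grip_force: 88.7
```

Run:
```python
from h import *
print(pose()[0],ctrl.sense()['force']); pour(0,[510,158,17])
```

```text
[510.84330907  56.35439549  19.57102636] [ 0.8712074  -0.19462154 -2.9186871 ]
0 [510.  57.   8.] inc [-0.65 -0.09  1.01] [0.  0.2 0.5]
```

Emit:
step_arm([
  [[-0.2, 0, 0.3], [0, 0, 0], 60],
  [[-0.4, 0, 0.6], [0, 0, 0], 60],
  [[-0.55, 0, 0.8], [0, 0, 0], 60],
  [[-0.6, 0, 0.9], [0, 0, 0], 60],
  [[-0.65, 0, 1], [0, 0, 0], 60],
  [[-0.65, 0, 1], [0, 0, 0], 60],
])

```text
time_s: 24.48
eef_pos: [511.0, 56.6, 7.8]
ee_rot: [-0.21, 0.672, 0.678, 0.213]
force: [-0.9, -1.1, 1.7]
grip_width: 0.739
grip_force: 88.6
```

Emit:
step_arm([
  [[-0.05, 0, 0.1], [0, 0, 0], 60],
  [[-0.05, 0, 0.1], [0, 0, 0], 90],
  [[-0.05, 0, 0.1], [0, 0, 0], 100],
  [[-0.05, 0, 0.1], [0, 0, 0], 100],
  [[1, 0, -1.5], [0, 0, 0], 100],
  [[3, 0, -4.5], [0, 0, 0], 100],
  [[6, 0, -9], [0, 0, 0], 100],
  [[9, 0, -13.5], [0, 0, 0], 100],
])

```text
time_s: 25.48
eef_pos: [509.8, 53.5, 172.7]
ee_rot: [-0.21, 0.672, 0.678, 0.213]
force: [0.8, 0.7, -0.5]
grip_width: 1.001
grip_force: 0.0
```

Run:
```python
from h import *
w,b=look('p5')
hsv=cv2.cvtColor(w['img'],cv2.COLOR_RGB2HSV); m=cv2.inRange(hsv,(95,120,50),(130,255,255))
for c in cv2.findContours(m,0,2)[0]:
    if cv2.contourArea(c)>100:
        ps=lambda z:np.array([plane(w,*q[0],z)[:2] for q in c],np.float32); print(cv2.boundingRect(c),'z75',cv2.minAreaRect(ps(77)),'z50',cv2.minEnclosingCircle(ps(50)))
m=cv2.inRange(cv2.cvtColor(b['img'],cv2.COLOR_RGB2HSV),(105,80,40),(130,255,255))
for c in cv2.findContours(m,0,2)[0]:
    x,y,ww,hh=cv2.boundingRect(c)
    if ww>40 and y>290: print('basin',cv2.fitEllipse(np.array([plane(b,*q[0],49)[:2] for q in c],np.float32)))
# lid: change since placed (s4 vs now) in scene
```

```text
[511.9  52.8 175.8] [ 0.1  0.1 -0.8] 0.9999863718947298 q [-0.41  0.4   1.65  0.56  1.38 -0.61]
w orange 361 83 219.5 at z20 [549. 301.  20.]
w orange 305 66 262.0 at z20 [490. 322.  20.]
s orange 247 348 45.0 at z20 [489. 320.  20.]
(294, 292, 56, 19) z75 ((508.872802734375, 68.8910903930664), (39.72153854370117, 12.830798149108887), 0.43313363194465637) z50 ((509.246826171875, 72.05989074707031), 22.355453491210938)
(525, 284, 115, 114) z75 ((696.723388671875, 44.45336151123047), (80.08151245117188, 76.57861328125), 0.25102367997169495) z50 ((714.85595703125, 46.39381790161133), 58.83055877685547)
(228, 0, 173, 137) z75 ((501.06646728515625, 273.7421875), (151.03826904296875, 142.11456298828125), 0.7896735072135925) z50 ((500.05889892578125, 302.9399719238281), 84.5045394897461)
(55, 0, 128, 102) z75 ((328.5876770019531, 288.2535400390625), (111.89586639404297, 108.34051513671875), 0.7896628379821777) z50 ((310.2870788574219, 315.7803955078125), 62.63351058959961)
basin ((285.55926513671875, 512.6001586914062), (121.66478729248047, 124.40824127197266), 61.152809143066406)
basin ((299.729248046875, 331.5260314941406), (120.93458557128906, 125.63481903076172), 60.61074447631836)
basin ((503.1853332519531, 298.4618835449219), (161.84619140625, 166.39154052734375), 37.060760498046875)
```

```bash
python3 -c "
from rig import ctrl
print(ctrl.finish_job())"
```

```text
the job is handed in; nothing more can be done
None
```

I handed the job in at about 26 s of the 72 s allowed, but the hand-in call returned no verdict. By the last camera measurements, the three stoppers are in the basin, the empty basket stands on the worktop, and the arm is clear. I saw the lid flat after placing it but did not re-measure it at the end.

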